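Dress the pastry display slab

ROBOT

A 6-joint arm with a two-finger parallel gripper is mounted at the origin on the work surface. World frame = base frame: x ahead of the robot, y to its left, z up, the work surface at z = 0. Lengths are in mm, angles in degrees, forces in N, time in s.
With the tool pointing down it reaches from about 300 to 850 mm from the base axis. Payload 4.2 kg.
Tool frame: the origin (TCP) lies at the very end of the fingers, on their centre line; the grasp point (between the pads) lies 19 mm behind it (env.tcp_to_grasp is the distance from the TCP to the grasp point, in mm); z points along the fingers, y is the line along which they close (so a half turn about z gives the same grasp; the last joint's range is limited). The gripper opens to 91 mm and grips with 3 to 60 N. Pads are 32 mm wide; open, the fingers measure 118 mm over their backs; the gripper's body (76 mm by 178 mm) begins 60 mm behind the grasp point.
Start: joints at [-69.213, 18.312, 89.639, -0, 72.044, -1.146], TCP at [214.778, -533.398, 213.976] pointing down, gripper open.
Joint ranges: [-177.97, 177.97], [-48.28, 115.42], [12.27, 149.76], [-77.06, 257.06], [2.81, 150.46], [-146.56, 146.56]. Speed limits (degrees/s): [147.25, 147.25, 180, 180, 180, 180].

INTERFACE

Orientations are given as [roll, pitch, yaw] about the fixed x, y, z axes, in that order (R = Rz(yaw) Ry(pitch) Rx(roll)).
In Python, from workcell import env gives the robot as it stands.
- The arm moves only by the tool move_arm, never from a script. Its argument "plan" is a list of rows, each a list of 3 entries, a list of its own where there are three numbers: the shift along the world's x, y, z in cm, then the turn about the world's z in degrees, then the closure, from 0 (fully open) to 1 (shut). In form: [[[x, y, z], turn, claw], ...]. A call has 1 to 5 rows; each row shifts and turns the commanded pose from where the row before left it; what a row does not reach is not made up. A row lasts 1/10 s, in which the tool goes at most 50 mm and 8.59 degrees, less where a joint would pass 70% of its speed; a pose out of reach is approached as far as the arm can. A call is refused whole if a number of a shift passes 5 or a number of a turn 8.59, either way. A call with a gripper value outside its range is refused whole. The fingers move at their own pace and stop on an object; "squeeze" is the grip in N (left out, the last holds). Time passes only in rows, so rows that do not move let the fingers close. It gives the time, the measured TCP pose, the force, the opening and the grip force at its end, in the units of the state.
- env.state(): the state, without advancing time (a new reading comes with each control period).
- env.grab_frame(name): name is "side" or "top"; returns a dict with "frame" (480x640x3 uint8, red, green, blue), "z_map" (480x640 float32, mm along the optical axis (not along the pixel's ray), 0 where there is no reading), "fovy" (degrees; the focal length in pixels is half the picture's height over the tangent of half this angle, whatever the lens; pixels are square), "cx", "cy" (the principal point, pixels), "position" and "orientation" of the camera in the world. Camera axes: x right, y down, z forward; pixel columns grow to the right and rows downward; lengths in mm; the calibration is good to about 2 mm. A picture is of the moment at which its call begins.
- env.job_done(): hands the job in; it is judged then, once.
Trained networks look in a picture, given as the dict that the camera call returned (one of the last four; its "shot" number tells which), for a name from the list of things; names that differ only in an ending like _2 or _b are one class to them, and where a whole thing is asked for, a point or a joint stands for the part that bears it (a point fixed in the world has none). Each returns a list of dicts, best first, with "score" (0 to 1); they miss things now and then, are a little off and sometimes report something else, mostly with a low value. They report only what shows in the picture. A call takes as long as a camera call. They do not tell look-alikes from the thing itself.
- env.search_frame(picture, label): "point" ([column, row] in pixels, amid what is visible of it).
- env.landmark_of(picture, label): "point" ([column, row] in pixels: a listed point, or the origin of a listed thing).
The state is a dict: "time_s": time; "qpos": joint angles; "qvel": joint speeds; "effort": joint torques, N m; "ee_pos": TCP position; "ee_rot": TCP orientation; "force": force on the tool from outside, world axes, zero at the start; "torque": the same for the moment, N m; "gripper_width": finger opening in mm; "gripper_force": force on a finger pad.
Only numpy, scipy, OpenCV 4.12 (cv2) and the standard library are available. Lean on these libraries where they do the work, as an engineer would, in place of code of your own. Each camera call takes 0.05 s, during which the arm holds its last target. There are 200 camera calls.

TASK

Lay out the marble slab for the shop window: stand the orange pastry straight behind the orange price card and the blackberry behind the purple card (on the robot's side of the card, centred on it, about 2 cm between card foot and gold board), the pale-yellow pastry in line with these two and halfway between them, and the pink truffle on the middle of the yellow pastry's top. Set everything down upright without tipping or dropping it; leave the green melon pastry on the tray and the jar on the table where they are.

Things in the scene. Friction and masses are not known exactly. Their poses are not given: they have to be found in the camera images.
- orange: Loose orange-shaped pastry, bright orange, 54 mm across at its widest (24 to 34 mm above the board's underside: grip it there), 53 mm tall in all with a tiny green button on top. Fixed to a round gold board, 64 mm across, 4 mm thick. Origin: centre of the board's underside, z up; yaw has no meaning. Mass about 110 g.
- berry: Loose blackberry-shaped pastry, dark purple and knobbly, with a small green leaf on top; 51 mm across at its widest, 24 mm above the board's underside (grip it there), 54 mm tall in all. Fixed to a round gold board, 64 mm across, 4 mm thick. Origin: centre of the board's underside, z up; yaw has no meaning. Mass about 100 g.
- dome: Loose pale-yellow cream pastry, 54 mm across at its widest (18 to 28 mm above the board's underside: grip it there), narrowing to a flat plain top 44 mm across at 48 mm above the underside. Fixed to a round gold board, 64 mm across, 4 mm thick. Origin: centre of the board's underside, z up; yaw has no meaning. Mass about 110 g.
- truffle: Loose small pink truffle, a barrel 30 mm across (widest from 7 to 19 mm up) and 28 mm tall, with a flat foot 24 mm across and no board. Origin: centre of its foot, z up. Mass about 25 g.
- melon: Loose lime-green ribbed melon pastry, about 54 mm across, 46 mm tall to its stalk. A bystander: it stays where it is on the tray. Fixed to a round gold board, 64 mm across, 4 mm thick. Origin: centre of the board's underside, z up; yaw has no meaning. Mass about 90 g.
- card_orange: Price-card stand with an orange card, fixed on the marble slab. Black foot 30 mm (x) by 60 mm (y) by 8 mm, card leaning back, 48 mm tall in all. Origin: centre of the foot's underside, at the slab's top. Its x axis points out of the card's face, away from the robot; behind the card is its -x side; y runs along the foot.
- card_purple: Price-card stand with a purple card, otherwise the same as the orange one and turned the same way; it stands 240 mm from it along their common y axis. Either may be on the left.
- slab: Fixed white marble display slab, 200 mm (x) by 360 mm (y), 20 mm thick. Origin: centre of its underside, on the table, so its top is 20 mm above the origin. Its axes are parallel to the cards', which stand on it 50 mm beyond its centre in x and 120 mm to either side in y. It may lie left or right of the robot.
- tray: Fixed aluminium carrying tray, 260 mm (x) by 380 mm (y), rim 12 mm high and 5 mm thick, floor 5 mm thick. Origin: centre of its underside, on the table. It holds the pastries and truffle in two rows, of three and, 110 mm farther along x, of two, 115 mm apart along y, each up to 6 mm off.
- jar: Loose amber glass jar with a brass lid, 70 mm across and 100 mm tall, standing on the table on the far side. A bystander. Origin: centre of its underside.
Mind the look-alikes: they are no part of the job. What is shaped like the dome but turquoise is not meant.

How it is judged (in metres and radians):
At the end, for the whole second after the job is handed in: Orange, blackberry: on the slab, centre 52-82 mm behind the centre of the card of its colour, within 12 mm sideways. Yellow: on the slab, 49-85 mm behind the cards' line, 100-140 mm from each of those two. Truffle: on the yellow's top, within 10 mm of its middle. All upright (0.12 rad), at rest (x of orange in the frame of card_orange between -0.082 and -0.052 m and y of orange in the frame of card_orange between -0.012 and 0.012 m and z of orange in the frame of card_orange between -0.004 and 0.004 m and x of berry in the frame of card_purple between -0.082 and -0.052 m and y of berry in the frame of card_purple between -0.012 and 0.012 m and z of berry in the frame of card_purple between -0.004 and 0.004 m and x of dome in the frame of card_orange between -0.085 and -0.049 m and x of dome in the frame of card_purple between -0.085 and -0.049 m and z of dome in the frame of slab between 0.016 and 0.024 m and horizontal distance between dome and orange between 0.1 and 0.14 m and horizontal distance between dome and berry between 0.1 and 0.14 m and horizontal distance between truffle and dome below 0.01 m and z of truffle in the frame of dome between 0.044 and 0.052 m and angle between each of orange, berry, dome, truffle's own z axis and vertical below 0.12 rad and linear speed of each of orange, berry, dome, truffle below 0.02 m/s and angular speed of each of orange, berry, dome, truffle below 0.2 rad/s); the robot touches nothing.
It fails at once if a pastry, or the truffle, is tipped over or laid on its side (angle between any of orange, berry, dome, truffle, melon's own z axis and vertical above 0.6 rad).
It fails at once if a pastry, or the truffle, is dropped (it falls freely more than about 25 mm) ((linear speed of orange above 0.7 m/s and contact force between orange and the fingers below 0.05 N) or (linear speed of berry above 0.7 m/s and contact force between berry and the fingers below 0.05 N) or (linear speed of dome above 0.7 m/s and contact force between dome and the fingers below 0.05 N) or (linear speed of truffle above 0.7 m/s and contact force between truffle and the fingers below 0.05 N) or (linear speed of melon above 0.7 m/s and contact force between melon and the fingers below 0.05 N)).
It fails at once if the green melon pastry is moved by more than 20 mm (distance of melon from where it was at the start of the episode above 0.02 m).
It fails at once if the jar is moved by more than 20 mm (distance of jar from where it was at the start of the episode above 0.02 m).
It also fails if it takes over 106 s, if anything falls off the work surface, if the arm or the gripper's body presses on something with over 40 N, if the wrist force passes 120 N, or if a joint passes its speed limit or range.

## Working session

There is one attempt and no reset: what is moved stays moved. The work goes in short steps, Python scripts to look and compute and a tool call to move; the robot and the scene stay as the last step left them, time stands still between calls to the robot, and variables do not carry over. Pictures are saved under pics/ and viewed, at most 14 in all, crops included, and the job is handed in when it is done.

Besides the shell and the picture viewer there is one more tool, called after ">>>" by a JSON object that holds its "api" and its "payload", one argument or row to a line. move_arm: Moves the arm, as the interface text tells. Its arguments: {"type":"object","properties":{"plan":{"type":"array","items":{"type":"array"}},"squeeze":{"type":"number"}},"required":["plan"]}

```bash
mkdir -p pics; ls; cat > h.py <<'E'
import numpy as np, cv2
from scipy.spatial.transform import Rotation as Ro
from workcell import env
def cam(p):
    f=240/np.tan(np.radians(p["fovy"])/2)
    o=np.array(p["orientation"],float)
    R=o if o.shape==(3,3) else Ro.from_euler("xyz",o,degrees=True).as_matrix()
    return f,R,np.array(p["position"],float)
def world(p):
    f,R,t=cam(p); v,u=np.mgrid[:480,:640]; z=p["z_map"]
    P=np.stack([(u-p["cx"])/f*z,(v-p["cy"])/f*z,z],-1)
    return P@R.T+t
def ray_at(p,uv,h):
    f,R,t=cam(p); d=R@np.array([(uv[0]-p["cx"])/f,(uv[1]-p["cy"])/f,1]); return t+d*(h-t[2])/d[2]
def save(p,n): cv2.imwrite("pics/"+n,p["frame"][:,:,::-1])
E
python3 - <<'E'
from h import *
for n in("top","side"):
    p=env.grab_frame(n); save(p,n+"0.png"); print(n,p["position"],p["orientation"],p["fovy"],p["cx"],p["cy"])
    W=world(p)
    for l in "orange berry dome truffle melon card_orange card_purple slab tray jar".split():
        for fn in(env.search_frame,env.landmark_of):
            print(l,fn.__name__[:3],[(np.round(d["point"]).tolist(),round(d["score"],2),np.round(W[int(d["point"][1]),int(d["point"][0])]).tolist()) for d in fn(p,l)[:3]])
E
```

```text
pics
top [ 363.37470932    8.24381415 1016.32927043] [-170.59725282   -1.16423576  -90.627993  ] 51.59710739614144 314.57565925496993 240.60786473619282
orange cal [([220.0, 215.0], 0.65, [578.0, 175.0, 53.0])]
orange cal [([221.0, 218.0], 0.81, [568.0, 172.0, 59.0]), ([169.0, 215.0], 0.54, [582.0, 281.0, 35.0]), ([197.0, 244.0], 0.46, [528.0, 230.0, 4.0])]
berry cal [([138.0, 275.0], 0.96, [460.0, 330.0, 56.0])]
berry cal [([136.0, 276.0], 0.79, [456.0, 333.0, 53.0])]
dome cal [([254.0, 265.0], 0.91, [475.0, 105.0, 56.0]), ([223.0, 140.0], 0.78, [734.0, 173.0, 51.0]), ([345.0, 338.0], 0.67, [334.0, -67.0, 51.0])]
dome cal [([256.0, 264.0], 0.96, [477.0, 103.0, 56.0]), ([151.0, 349.0], 0.84, [319.0, 299.0, 48.0]), ([343.0, 337.0], 0.7, [336.0, -64.0, 48.0])]
truffle cal []
truffle cal [([170.0, 216.0], 0.58, [580.0, 280.0, 28.0])]
melon cal [([201.0, 272.0], 0.7, [465.0, 209.0, 47.0])]
melon cal [([199.0, 271.0], 0.81, [465.0, 213.0, 47.0])]
card_orange cal [([480.0, 220.0], 0.56, [560.0, -335.0, 71.0])]
card_orange cal [([477.0, 222.0], 0.71, [563.0, -346.0, 29.0])]
card_purple cal 
[... 1413 characters left out ...]
14.0, 184.0], 0.62, [573.0, -363.0, 27.0])]
card_orange cal [([414.0, 186.0], 0.64, [567.0, -355.0, 28.0])]
card_purple cal [([341.0, 224.0], 0.92, [570.0, -106.0, 41.0]), ([209.0, 345.0], 0.4, [516.0, 271.0, 5.0])]
card_purple cal [([344.0, 228.0], 0.9, [565.0, -110.0, 28.0]), ([224.0, 331.0], 0.44, [522.0, 234.0, 5.0])]
slab cal [([397.0, 226.0], 0.6, [499.0, -206.0, 18.0])]
slab cal [([401.0, 223.0], 0.62, [498.0, -218.0, 20.0])]
tray cal [([209.0, 345.0], 0.84, [515.0, 270.0, 3.0]), ([173.0, 324.0], 0.28, [576.0, 298.0, 31.0])]
tray cal [([223.0, 330.0], 0.83, [526.0, 233.0, 3.0])]
jar cal [([244.0, 209.0], 0.75, [727.0, 25.0, 68.0])]
jar cal [([245.0, 226.0], 0.59, [728.0, 30.0, 24.0])]
```

View pics/top0.png

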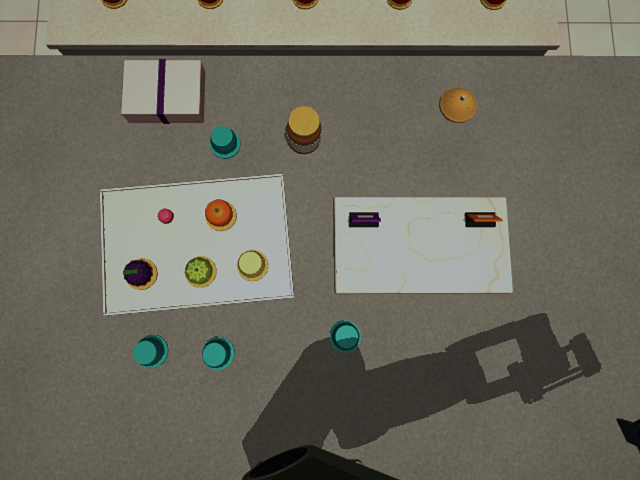

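View pics/side0.png

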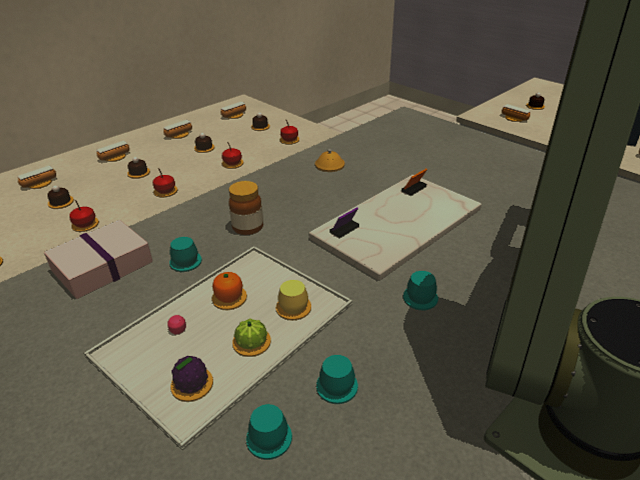

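The pictures show the orange at top-view pixel (220,214), dome (253,264), melon (200,271), berry (139,273) and truffle (165,216). The purple card is at (364,219) and the orange card at (480,219). The turquoise cups are decoys. Next I'll take precise fits from both views.

```bash
cat >> h.py <<'E'
from scipy.optimize import least_squares
APP={"orange":((570,178),(20,39),27,50),"berry":((455,335),(20,40),25.5,50),"dome":((468,106),(22,34),27,50),"truffle":((578,290),(11,25),15,40),"melon":((462,213),(15,36),27,50)}
def fit(W,c,band,r,R):
    m=(np.hypot(W[...,0]-c[0],W[...,1]-c[1])<R)&(W[...,2]>band[0])&(W[...,2]<band[1])
    P=W[m]
    s=least_squares(lambda q:np.hypot(P[:,0]-q[0],P[:,1]-q[1])-r,c,loss="soft_l1",f_scale=1.)
    return s.x,len(P),np.abs(s.fun).mean()
E
python3 - <<'E'
from h import *
for n in("top","side"):
    p=env.grab_frame(n); W=world(p)
    for l,(c,b,r,R) in APP.items():
        x,k,e=fit(W,c,b,r,R); x,k,e=fit(W,x,b,r,R-8)
        d=np.hypot(W[...,0]-x[0],W[...,1]-x[1]); ring=W[(d>42)&(d<50),2]; top=W[d<R*.5]; zt=np.percentile(top[:,2],98)
        tc=top[top[:,2]>zt-4].mean(0)
        print(n,l,x.round(1),k,round(e,1),"floor",np.median(ring).round(1),"top",zt.round(1),"topc",tc.round(1)[:2])
    # slab
    m=(abs(W[...,2]-20)<5)&(abs(W[...,0]-510)<130)&(abs(W[...,1]+228)<210)&(p["frame"].min(-1)>120)
    P=W[m]; rc=cv2.minAreaRect(P[:,:2].astype(np.float32)); print("slab",rc,np.median(P[:,2]),P[:,:2].mean(0))
    # card feet: dark pixels top at z~28
    for y in(-108,-348):
        m=(abs(W[...,2]-28)<5)&(abs(W[...,0]-563)<40)&(abs(W[...,1]-y)<50)&(p["frame"].max(-1)<70)
        P=W[m]; 
        if len(P)>5: print("foot",len(P),P.mean(0).round(1),P.min(0).round(),P.max(0).round())
E
```

```text
top orange [585.  180.1] 30 0.3 floor 6.3 top 62.0 topc [584.4 179.7]
top berry [465.4 338.8] 96 0.6 floor 6.7 top 61.6 topc [464.6 341.3]
top dome [481.1 114. ] 23 0.2 floor 6.4 top 57.9 topc [480.8 113.3]
top truffle [582.3 291.1] 40 2.7 floor 6.7 top 35.3 topc [581.7 289.4]
top melon [469.4 220.1] 133 1.9 floor 6.5 top 50.3 topc [468.6 218.4]
slab ((520.1141357421875, -234.1856689453125), (358.36895751953125, 197.87478637695312), 89.6307144165039) 21.013317745953827 [ 514.89865423 -232.53847302]
foot 223 [ 566.5 -111.5   29.3] [ 555. -143.   25.] [584. -84.  33.]
foot 241 [ 566.1 -349.2   28.6] [ 554. -383.   23.] [ 584. -322.   33.]
side orange [585.6 177.3] 213 0.9 floor 3.7 top 58.4 topc [582.5 179.7]
side berry [466.7 335.5] 349 0.9 floor 3.7 top 58.0 topc [464.6 340.1]
side dome [481.8 111.5] 168 0.8 floor 3.7 top 53.6 topc [480.1 112.9]
side truffle [583.5 288. ] 127 1.1 floor 3.8 top 31.4 topc [580.  289.2]
side melon [471.3 215.6] 371 1.6 floor 3.7 top 47.5 topc [466.5 218. ]
slab ((518.5935668945312, -236.55245971679688), (360.5417785644531, 198.95672607421875), 89.66744232177734) 18.591386157773513 [ 506.18904137 -219.21699872]
foot 228 [ 566.9 -113.1   26.6] [ 553. -146.   23.] [587. -85.  33.]
foot 165 [ 565.1 -351.4   26.6] [ 552. -386.   23.] [ 582. -321.   33.]
```

```bash
python3 -c "
from h import *
s=env.state();print(s)"
```

```text
{'time_s': 2.2, 'qpos': array([-6.92134774e+01,  1.83108296e+01,  8.96387769e+01,  1.31300142e-03,
        7.20439123e+01, -1.14801184e+00]), 'qvel': array([ 0.01070608,  0.09393669, -0.04876418, -0.06884856,  0.04283131,
        0.02937781]), 'effort': array([ 1.05082916e-03, -4.12345004e+01, -2.32223332e+01,  7.29951728e-02,
        3.77622165e-02, -1.29723082e-05]), 'ee_pos': array([ 214.78375585, -533.39783348,  213.98818067]), 'ee_rot': array([ 1.79993495e+02, -1.11899279e-03,  2.19341298e+01]), 'force': array([0.04806017, 0.36290104, 0.2620843 ]), 'torque': array([ 0.00521748,  0.03903621, -0.03158137]), 'gripper_force': 0.0, 'gripper_width': 91.27377226499709}
```

>>> {"api": "move_arm", "payload": {
  "plan": [
    [[2, 4, 0], 0, 0],
    [[2, 5, 0], 0, 0],
    [[2, 5, 0], 0, 0],
    [[2, 5, 0], 0, 0],
    [[2, 5, 0], 0, 0]
  ],
  "squeeze": 15
}}

```text
time_s: 2.7
ee_pos: [309.4, -305.9, 214.1]
ee_rot: [180.0, -0.0, 21.9]
force: [2.1, 1.1, 0.2]
gripper_width: 91.5
gripper_force: 0.0
```

>>> {"api": "move_arm", "payload": {
  "plan": [
    [[2, 4, -1], -7.3, 0],
    [[2, 4.5, -1], -7.3, 0],
    [[2, 4.5, -1], -7.3, 0],
    [[2, 4.5, -1], 0, 0],
    [[2, 4.5, -1], 0, 0]
  ]
}}

```text
time_s: 3.2
ee_pos: [405.4, -96.9, 166.4]
ee_rot: [180.0, -0.1, 1.6]
force: [0.7, -0.4, -0.5]
gripper_width: 91.0
gripper_force: 0.0
```

>>> {"api": "move_arm", "payload": {
  "plan": [
    [[2, 4.5, -2], 0, 0],
    [[2, 4.5, -2], 0, 0],
    [[2, 4.5, -2], 0, 0],
    [[0.6, 4, -1.4], 0, 0],
    [[0, 1, 0], 0, 0]
  ]
}}

```text
time_s: 3.7
ee_pos: [466.9, 81.6, 94.2]
ee_rot: [-180.0, 0.2, 1.9]
force: [0.4, -0.7, -0.0]
gripper_width: 91.2
gripper_force: 0.0
```

>>> {"api": "move_arm", "payload": {
  "plan": [
    [[0, 0, 0], 0, 0],
    [[0, 0, 0], 0, 0]
  ]
}}

```text
time_s: 3.9
ee_pos: [467.3, 77.8, 96.4]
ee_rot: [180.0, -0.0, 1.7]
force: [0.3, -0.5, 0.8]
gripper_width: 91.4
gripper_force: 0.0
```

>>> {"api": "move_arm", "payload": {
  "plan": [
    [[0.7, 1.7, 0], -1.7, 0],
    [[0.7, 1.8, -0.8], 0, 0],
    [[0, 0, -2.5], 0, 0],
    [[0, 0, -2.5], 0, 0],
    [[0, 0, -1.6], 0, 0]
  ]
}}

```text
time_s: 4.4
ee_pos: [480.9, 111.7, 21.4]
ee_rot: [180.0, 0.0, -0.2]
force: [-0.3, 0.3, -0.1]
gripper_width: 91.1
gripper_force: 0.0
```

>>> {"api": "move_arm", "payload": {
  "plan": [
    [[0, 0, -0.8], 0, 0],
    [[0, 0, 0], 0, 0]
  ]
}}

```text
time_s: 4.6
ee_pos: [481.0, 112.1, 13.7]
ee_rot: [180.0, 0.1, -0.2]
force: [0.2, -0.3, 0.2]
gripper_width: 91.1
gripper_force: 0.0
```

>>> {"api": "move_arm", "payload": {
  "plan": [
    [[0, 0, -0.1], 0, 0.3],
    [[0, 0, 0], 0, 0.4],
    [[0, 0, 0], 0, 0.5],
    [[0, 0, 0], 0, 0.6],
    [[0, 0, 0], 0, 0.8]
  ],
  "squeeze": 12
}}

```text
time_s: 5.1
ee_pos: [481.4, 113.5, 13.2]
ee_rot: [180.0, -0.0, -0.0]
force: [0.5, -0.9, -0.2]
gripper_width: 54.3
gripper_force: 0.5
```

>>> {"api": "move_arm", "payload": {
  "plan": [
    [[0, 0, 0], 0, 1],
    [[0, 0, 0], 0, 1],
    [[0, 0, 0], 0, 1],
    [[0, 0, 0], 0, 1]
  ]
}}

```text
time_s: 5.5
ee_pos: [481.4, 113.5, 13.2]
ee_rot: [180.0, -0.0, -0.0]
force: [-1.6, -0.1, 4.8]
gripper_width: 53.5
gripper_force: 12.0
```

>>> {"api": "move_arm", "payload": {
  "plan": [
    [[0, 0, 0.5], 0, 1],
    [[0, 0, 1.5], 0, 1],
    [[0, 0, 2], 0, 1],
    [[0, -1, 2], 0, 1],
    [[0, -2, 0], 0, 1]
  ]
}}

```text
time_s: 6.0
ee_pos: [483.2, 84.2, 75.2]
ee_rot: [-179.9, -0.3, 0.1]
force: [-0.9, -0.1, -1.7]
gripper_width: 52.8
gripper_force: 12.0
```

>>> {"api": "move_arm", "payload": {
  "plan": [
    [[0.2, -3, 0], 0, 1],
    [[0.2, -4, 0], 0, 1],
    [[0.4, -4, 0], 0, 1],
    [[0.4, -4, 0], 0, 1],
    [[0.4, -4, 0], 0, 1]
  ]
}}

```text
time_s: 6.5
ee_pos: [496.9, -108.0, 72.8]
ee_rot: [-180.0, 0.0, -0.0]
force: [0.7, 0.6, -1.8]
gripper_width: 53.3
gripper_force: 12.0
```

>>> {"api": "move_arm", "payload": {
  "plan": [
    [[0.3, -4, 0], 0, 1],
    [[0.2, -4, 0], 0, 1],
    [[0, -2.5, 0], 0, 1],
    [[0, -1, 0], 0, 1],
    [[0, 0, 0], 0, 1]
  ]
}}

```text
time_s: 7.0
ee_pos: [501.9, -222.1, 72.6]
ee_rot: [-180.0, 0.0, -0.2]
force: [0.0, 0.5, -1.8]
gripper_width: 52.7
gripper_force: 12.0
```

>>> {"api": "move_arm", "payload": {
  "plan": [
    [[0, -1.2, 0], 0, 1],
    [[0, 0, -1.5], 0, 1],
    [[0, 0, -1.5], 0, 1],
    [[0, 0, -0.8], 0, 1],
    [[0, 0, -0.3], 0, 1]
  ]
}}

```text
time_s: 7.5
ee_pos: [501.8, -232.6, 31.1]
ee_rot: [-180.0, 0.1, 0.0]
force: [-1.0, 0.5, -1.2]
gripper_width: 52.9
gripper_force: 12.0
```

>>> {"api": "move_arm", "payload": {
  "plan": [
    [[0, 0, 0], 0, 1],
    [[0, 0, 0], 0, 1]
  ]
}}

```text
time_s: 7.7
ee_pos: [502.8, -233.5, 32.4]
ee_rot: [180.0, -0.1, -0.0]
force: [-0.6, -0.3, -0.6]
gripper_width: 52.9
gripper_force: 12.0
```

```bash
python3 - <<'E'
from h import *
p=env.grab_frame("side"); save(p,"s1.png"); W=world(p); print(fit(W,(502,-234),(37,49),27,40))
cv2.imwrite("pics/s1c.png",cv2.resize(p["frame"][130:330,300:500,::-1],None,fx=3,fy=3))
E
```

```text
(array([ 503.62790973, -225.25205937]), 140, np.float64(4.573968284167665))
```

>>> {"api": "move_arm", "payload": {
  "plan": [
    [[0, 0, -0.15], 0, 1],
    [[0, 0, -0.1], 0, 1],
    [[0, 0, 0], 0, 1]
  ]
}}

```text
time_s: 8.05
ee_pos: [502.2, -233.5, 29.4]
ee_rot: [180.0, 0.0, -0.0]
force: [0.7, 0.4, -1.9]
gripper_width: 52.8
gripper_force: 12.0
```

>>> {"api": "move_arm", "payload": {
  "plan": [
    [[0, 0, -0.1], 0, 1],
    [[0, 0, 0], 0, 1]
  ]
}}

```text
time_s: 8.25
ee_pos: [502.2, -233.6, 28.3]
ee_rot: [180.0, 0.0, -0.0]
force: [-0.0, -0.9, -2.0]
gripper_width: 52.9
gripper_force: 12.0
```

View pics/s1c.png

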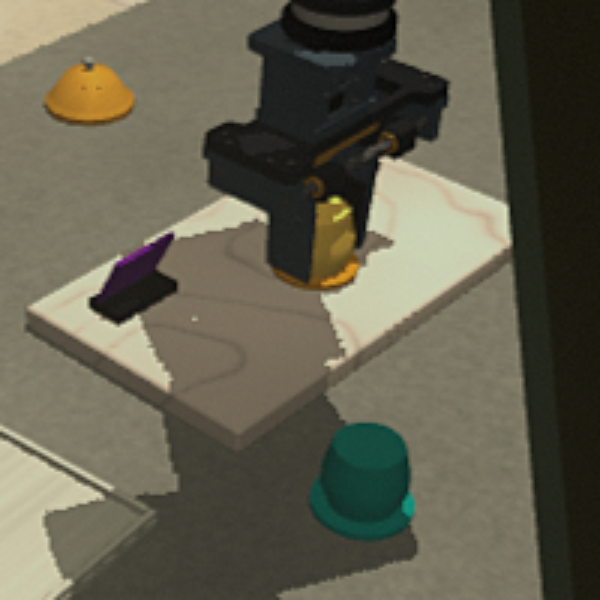

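The crop shows the dome upright between the fingers, just above the slab at about (325,270) in the crop.

>>> {"api": "move_arm", "payload": {
  "plan": [
    [[0, 0, -0.1], 0, 1],
    [[0, 0, 0], 0, 1]
  ]
}}

```text
time_s: 8.45
ee_pos: [502.2, -233.6, 28.2]
ee_rot: [180.0, -0.0, -0.0]
force: [-2.0, 1.3, 5.1]
gripper_width: 52.8
gripper_force: 12.0
```

>>> {"api": "move_arm", "payload": {
  "plan": [
    [[0, 0, -0.1], 0, 1],
    [[0, 0, 0], 0, 1]
  ]
}}

```text
time_s: 8.65
ee_pos: [502.3, -233.6, 28.1]
ee_rot: [180.0, -0.0, -0.0]
force: [-3.0, 1.2, 10.2]
gripper_width: 53.2
gripper_force: 12.0
```

>>> {"api": "move_arm", "payload": {
  "plan": [
    [[0, 0, 0.1], 0, 1],
    [[0, 0, 0.05], 0, 0.3],
    [[0, 0, 0], 0, 0.2],
    [[0, 0, 0], 0, 0],
    [[0, 0, 0], 0, 0]
  ]
}}

```text
time_s: 9.15
ee_pos: [502.3, -233.6, 27.7]
ee_rot: [180.0, 0.0, -0.0]
force: [-0.5, -0.1, 1.2]
gripper_width: 82.3
gripper_force: 0.0
```

>>> {"api": "move_arm", "payload": {
  "plan": [
    [[0, 0, 1], 0, 0],
    [[0, 0, 3], 0, 0],
    [[0, 0, 4], 0, 0],
    [[0, 2, 2], 0, 0],
    [[0.5, 4.5, 0], 0, 0]
  ]
}}

```text
time_s: 9.65
ee_pos: [509.9, -170.9, 132.2]
ee_rot: [179.8, -0.5, -0.3]
force: [0.2, 0.9, -0.2]
gripper_width: 91.5
gripper_force: 0.0
```

>>> {"api": "move_arm", "payload": {
  "plan": [
    [[1, 4.4, 0], 0, 0],
    [[1, 4.4, 0], 0, 0],
    [[1, 4.4, 0], 0, 0],
    [[1, 4.4, 0], 0, 0],
    [[1, 4.4, 0], 0, 0]
  ]
}}

```text
time_s: 10.15
ee_pos: [557.6, 53.3, 128.8]
ee_rot: [180.0, -0.1, -0.0]
force: [0.9, -0.0, -0.6]
gripper_width: 91.3
gripper_force: 0.0
```

>>> {"api": "move_arm", "payload": {
  "plan": [
    [[1, 4.4, -1], 0, 0],
    [[1, 4.4, -1], 0, 0],
    [[0.8, 3, -1], 0, 0],
    [[0, 1, 0], 0, 0],
    [[0, 0, 0], 0, 0]
  ]
}}

```text
time_s: 10.65
ee_pos: [585.1, 180.5, 98.1]
ee_rot: [180.0, 0.0, 0.1]
force: [0.2, 0.1, 0.2]
gripper_width: 91.4
gripper_force: 0.0
```

```bash
python3 - <<'E'
from h import *
for n in("top","side"):
    p=env.grab_frame(n); W=world(p); x,k,e=fit(W,(502,-234),(37,49),27,50); d=np.hypot(W[...,0]-x[0],W[...,1]-x[1]); T=W[(d<20)&(W[...,2]>60)]
    print(n,x,k,e,T.mean(0),np.std(T[:,2]))
s=env.state();print(s["ee_pos"],s["ee_rot"])
E
```

```text
top [ 502.08485372 -232.72149549] 38 0.32532302357678633 [ 502.15466468 -232.79017149   68.96121286] 1.7297682753674561
side [ 502.1928283  -234.83768171] 128 1.1562013316142323 [ 502.13967487 -234.77461629   66.45807988] 1.0128548240263957
[585.16814085 178.52605134  98.56283767] [ 1.79964102e+02 -1.92000752e-02 -5.95229596e-02]
```

>>> {"api": "move_arm", "payload": {
  "plan": [
    [[0, 0, -2.5], 0, 0],
    [[0, 0, -2.5], 0, 0],
    [[0, 0, -2], 0, 0],
    [[0, 0, -1.2], 0, 0],
    [[0, 0, 0], 0, 0.2]
  ]
}}

```text
time_s: 11.25
ee_pos: [584.3, 177.9, 14.9]
ee_rot: [179.9, 0.2, -0.1]
force: [-1.6, 0.1, 0.4]
gripper_width: 85.7
gripper_force: 0.0
```

>>> {"api": "move_arm", "payload": {
  "plan": [
    [[0, 0, 0], 0, 0.3],
    [[0, 0, 0], 0, 0.4],
    [[0, 0, 0], 0, 0.6],
    [[0, 0, 0], 0, 0.8],
    [[0, 0, 0], 0, 1]
  ]
}}

```text
time_s: 11.75
ee_pos: [585.7, 179.5, 16.7]
ee_rot: [180.0, -0.1, -0.0]
force: [-0.2, -0.2, 3.8]
gripper_width: 53.3
gripper_force: 12.0
```

>>> {"api": "move_arm", "payload": {
  "plan": [
    [[0, 0, 0], 0, 1],
    [[0, 0, 0], 0, 1],
    [[0, 0, 0], 0, 1]
  ]
}}

```text
time_s: 12.05
ee_pos: [585.7, 179.5, 16.7]
ee_rot: [-180.0, -0.1, -0.0]
force: [-1.2, -0.3, 6.2]
gripper_width: 53.6
gripper_force: 12.0
```

>>> {"api": "move_arm", "payload": {
  "plan": [
    [[0, 0, 0.5], 0, 1],
    [[0, 0, 1.5], 0, 1],
    [[0, 0, 2.5], 0, 1],
    [[0, 0, 3], 0, 1],
    [[-0.4, -1.5, 2.5], 0, 1]
  ]
}}

```text
time_s: 12.55
ee_pos: [581.6, 165.7, 116.8]
ee_rot: [-179.9, -0.0, 0.0]
force: [0.4, 0.1, -1.3]
gripper_width: 53.4
gripper_force: 12.0
```

>>> {"api": "move_arm", "payload": {
  "plan": [
    [[-0.6, -3, 0.5], 0, 1],
    [[-0.7, -4, 0], 0, 1],
    [[-0.7, -4.3, 0], 0, 1],
    [[-0.7, -4.3, 0], 0, 1],
    [[-0.7, -4.3, 0], 0, 1]
  ]
}}

```text
time_s: 13.05
ee_pos: [546.4, -35.9, 120.6]
ee_rot: [-180.0, 0.0, -0.0]
force: [0.3, -0.4, -1.8]
gripper_width: 53.7
gripper_force: 12.0
```

>>> {"api": "move_arm", "payload": {
  "plan": [
    [[-0.7, -4.3, 0], 0, 1],
    [[-0.7, -4.3, 0], 0, 1],
    [[-0.7, -4.3, 0], 0, 1],
    [[-0.7, -4.3, 0], 0, 1],
    [[-0.7, -4.3, 0], 0, 1]
  ]
}}

```text
time_s: 13.55
ee_pos: [511.4, -250.9, 120.6]
ee_rot: [-180.0, 0.0, -0.0]
force: [1.0, 0.2, -2.2]
gripper_width: 53.4
gripper_force: 12.0
```

>>> {"api": "move_arm", "payload": {
  "plan": [
    [[-0.6, -4, 0], 0, 1],
    [[-0.5, -3, 0], 0, 1],
    [[0, -2, 0], 0, 1],
    [[0, -0.7, 0], 0, 1],
    [[0, 0, 0], 0, 1]
  ]
}}

```text
time_s: 14.05
ee_pos: [501.4, -346.5, 120.5]
ee_rot: [-180.0, 0.0, -0.1]
force: [0.2, -0.2, -1.7]
gripper_width: 53.6
gripper_force: 12.0
```

>>> {"api": "move_arm", "payload": {
  "plan": [
    [[0, 0, 0], 0, 1],
    [[0, 0, 0], 0, 1]
  ]
}}

```text
time_s: 14.25
ee_pos: [501.5, -345.0, 120.9]
ee_rot: [-180.0, 0.0, 0.0]
force: [0.4, -0.1, -1.7]
gripper_width: 53.6
gripper_force: 12.0
```

>>> {"api": "move_arm", "payload": {
  "plan": [
    [[0, -0.9, 0], 0, 1],
    [[0, 0, -2.5], 0, 1],
    [[0, 0, -3], 0, 1],
    [[0, 0, -2], 0, 1],
    [[0, 0, -0.9], 0, 1]
  ]
}}

```text
time_s: 14.75
ee_pos: [500.4, -354.8, 34.9]
ee_rot: [-179.9, 0.2, -0.0]
force: [-0.1, 0.9, -1.3]
gripper_width: 53.7
gripper_force: 12.0
```

>>> {"api": "move_arm", "payload": {
  "plan": [
    [[0, 0, -0.2], 0, 1],
    [[0, 0, 0], 0, 1],
    [[0, 0, 0], 0, 1]
  ]
}}

```text
time_s: 15.05
ee_pos: [502.1, -356.1, 36.2]
ee_rot: [179.9, -0.1, -0.0]
force: [-0.7, 0.4, -0.8]
gripper_width: 53.3
gripper_force: 12.0
```

>>> {"api": "move_arm", "payload": {
  "plan": [
    [[0, 0, -0.1], 0, 1],
    [[0, 0, 0], 0, 1]
  ]
}}

```text
time_s: 15.25
ee_pos: [501.6, -355.8, 34.6]
ee_rot: [180.0, -0.1, -0.0]
force: [-0.2, -0.8, -1.1]
gripper_width: 53.3
gripper_force: 12.0
```

>>> {"api": "move_arm", "payload": {
  "plan": [
    [[0, 0.1, -0.15], 0, 1],
    [[0, 0, 0], 0, 1],
    [[0, 0, 0], 0, 1]
  ]
}}

```text
time_s: 15.55
ee_pos: [501.2, -354.5, 32.4]
ee_rot: [180.0, 0.0, -0.0]
force: [0.5, 0.2, -0.0]
gripper_width: 53.4
gripper_force: 12.0
```

>>> {"api": "move_arm", "payload": {
  "plan": [
    [[0, 0, -0.1], 0, 1],
    [[0, 0, 0], 0, 1]
  ]
}}

```text
time_s: 15.75
ee_pos: [501.4, -354.6, 31.7]
ee_rot: [180.0, -0.0, -0.0]
force: [-0.6, 0.8, 1.4]
gripper_width: 53.4
gripper_force: 12.0
```

>>> {"api": "move_arm", "payload": {
  "plan": [
    [[0, 0, -0.1], 0, 1],
    [[0, 0, 0], 0, 1]
  ]
}}

```text
time_s: 15.95
ee_pos: [501.4, -354.6, 31.7]
ee_rot: [180.0, -0.0, -0.0]
force: [-2.3, 1.9, 7.2]
gripper_width: 53.5
gripper_force: 12.0
```

Contact. Releasing the orange and heading for the berry.

>>> {"api": "move_arm", "payload": {
  "plan": [
    [[0, 0, 0.08], 0, 1],
    [[0, 0, 0], 0, 0.3],
    [[0, 0, 0], 0, 0.2],
    [[0, 0, 0], 0, 0],
    [[0, 0, 0], 0, 0]
  ]
}}

```text
time_s: 16.45
ee_pos: [501.3, -354.6, 31.0]
ee_rot: [180.0, 0.0, -0.0]
force: [0.0, 0.4, 0.2]
gripper_width: 82.4
gripper_force: 0.0
```

>>> {"api": "move_arm", "payload": {
  "plan": [
    [[0, 0, 1], 0, 0],
    [[0, 0, 3], 0, 0],
    [[0, 0, 4], 0, 0],
    [[0, 2, 2], 0, 0],
    [[0, 4.5, 0], 0, 0]
  ]
}}

```text
time_s: 16.95
ee_pos: [504.0, -292.7, 135.8]
ee_rot: [179.6, -0.5, -0.3]
force: [0.7, 0.7, -0.3]
gripper_width: 91.2
gripper_force: 0.0
```

>>> {"api": "move_arm", "payload": {
  "plan": [
    [[-0.2, 4.5, 0], 0, 0],
    [[-0.2, 4.5, 0], 0, 0],
    [[-0.2, 4.5, 0], 0, 0],
    [[-0.2, 4.5, 0], 0, 0],
    [[-0.2, 4.5, 0], 0, 0]
  ]
}}

```text
time_s: 17.45
ee_pos: [491.2, -62.9, 132.1]
ee_rot: [180.0, -0.1, -0.1]
force: [1.1, 0.2, -0.3]
gripper_width: 91.4
gripper_force: 0.0
```

>>> {"api": "move_arm", "payload": {
  "plan": [
    [[-0.2, 4.5, 0], 0, 0],
    [[-0.2, 4.5, 0], 0, 0],
    [[-0.2, 4.5, 0], 0, 0],
    [[-0.2, 4.5, 0], 0, 0],
    [[-0.2, 4.5, 0], 0, 0]
  ]
}}

```text
time_s: 17.95
ee_pos: [481.2, 162.3, 132.2]
ee_rot: [-180.0, -0.1, -0.0]
force: [0.5, 0.8, 0.2]
gripper_width: 91.1
gripper_force: 0.0
```

>>> {"api": "move_arm", "payload": {
  "plan": [
    [[-0.2, 4.5, 0], 0, 0],
    [[-0.2, 4.5, 0], 0, 0],
    [[-0.2, 3, 0], 0, 0],
    [[0, 1, 0], 0, 0],
    [[0, 0, 0], 0, 0]
  ]
}}

```text
time_s: 18.45
ee_pos: [475.3, 291.3, 131.6]
ee_rot: [180.0, -0.0, 0.1]
force: [0.5, 0.1, 0.0]
gripper_width: 91.2
gripper_force: 0.0
```

```bash
python3 - <<'E'
from h import *
for n in("top","side"):
    p=env.grab_frame(n); W=world(p)
    for c,b in((502,-234),(37,49)),((502,-354),(37,54)):
        print(n,fit(W,c,b,27,45))
    save(p,n+"2.png")
    for q in ("berry","truffle"):
        c,b,r,R=APP[q]; x,k,e=fit(W,c,b,r,R); print(q,fit(W,x,b,r,R-8))
s=env.state();print(s["ee_pos"],s["ee_rot"])
E
```

```text
top (array([ 502.00632118, -232.6939613 ]), 36, np.float64(0.32655113551468706))
top (array([ 500.37809352, -354.04267488]), 57, np.float64(0.4675021051248193))
berry (array([465.3326641 , 338.66415136]), 62, np.float64(0.49416790579700764))
truffle (array([582.56067662, 291.23666738]), 42, np.float64(1.9788616687585583))
side (array([ 502.33500275, -234.56341455]), 117, np.float64(1.0604018647968902))
side (array([ 500.62789639, -355.45982149]), 148, np.float64(1.2610562975418087))
berry (array([466.67304784, 335.70660592]), 348, np.float64(0.8246829993818484))
truffle (array([583.2866478 , 288.39609211]), 92, np.float64(0.7893752597809239))
[475.21506882 289.34346189 131.38418204] [ 1.79945249e+02  1.02039976e-02 -6.19460637e-02]
```

>>> {"api": "move_arm", "payload": {
  "plan": [
    [[-0.4, 2.2, 0], 0, 0],
    [[-0.5, 2.2, -1], 0, 0],
    [[0, 0.4, -2], 0, 0],
    [[0, 0, -2.5], 0, 0],
    [[0, 0, -2.5], 0, 0]
  ]
}}

```text
time_s: 19.05
ee_pos: [466.8, 336.9, 50.9]
ee_rot: [180.0, -0.0, -0.1]
force: [-0.2, 0.1, 0.1]
gripper_width: 90.9
gripper_force: 0.0
```

>>> {"api": "move_arm", "payload": {
  "plan": [
    [[0, 0, -2], 0, 0],
    [[0, 0, -1.3], 0, 0],
    [[0, 0, -0.4], 0, 0],
    [[0, 0, 0], 0, 0],
    [[0, 0, 0], 0, 0]
  ]
}}

```text
time_s: 19.55
ee_pos: [467.1, 338.6, 15.2]
ee_rot: [-179.9, -0.1, -0.1]
force: [0.7, 0.4, -0.3]
gripper_width: 91.2
gripper_force: 0.0
```

>>> {"api": "move_arm", "payload": {
  "plan": [
    [[-0.1, 0, -0.2], 0, 0.3],
    [[0, 0, 0], 0, 0.4],
    [[0, 0, 0], 0, 0.6],
    [[0, 0, 0], 0, 0.8],
    [[0, 0, 0], 0, 1]
  ]
}}

```text
time_s: 20.05
ee_pos: [465.3, 338.5, 12.3]
ee_rot: [-180.0, -0.0, -0.0]
force: [-0.1, 0.3, -0.0]
gripper_width: 53.9
gripper_force: 0.3
```

>>> {"api": "move_arm", "payload": {
  "plan": [
    [[0, 0, 0], 0, 1],
    [[0, 0, 0], 0, 1],
    [[0, 0, 0], 0, 1],
    [[0, 0, 0], 0, 1]
  ]
}}

```text
time_s: 20.45
ee_pos: [465.3, 338.4, 12.3]
ee_rot: [180.0, 0.0, -0.0]
force: [-0.2, -0.1, 1.7]
gripper_width: 49.7
gripper_force: 12.0
```

>>> {"api": "move_arm", "payload": {
  "plan": [
    [[0, 0, 0.5], 0, 1],
    [[0, 0, 1.5], 0, 1],
    [[0, 0, 2.5], 0, 1],
    [[0, 0, 3], 0, 1],
    [[0, -1.5, 1.5], 0, 1]
  ]
}}

```text
time_s: 20.95
ee_pos: [466.7, 325.0, 104.7]
ee_rot: [-179.8, -0.2, 0.1]
force: [0.8, 0.0, -1.3]
gripper_width: 49.8
gripper_force: 12.0
```

>>> {"api": "move_arm", "payload": {
  "plan": [
    [[0.2, -3, 0], 0, 1],
    [[0.4, -4, 0], 0, 1],
    [[0.4, -4.3, 0], 0, 1],
    [[0.4, -4.3, 0], 0, 1],
    [[0.4, -4.3, 0], 0, 1]
  ]
}}

```text
time_s: 21.45
ee_pos: [482.3, 121.9, 102.0]
ee_rot: [180.0, 0.0, -0.0]
force: [0.4, -0.6, -1.5]
gripper_width: 49.9
gripper_force: 12.0
```

>>> {"api": "move_arm", "payload": {
  "plan": [
    [[0.4, -4.3, 0], 0, 1],
    [[0.4, -4.3, 0], 0, 1],
    [[0.4, -4.3, 0], 0, 1],
    [[0.4, -4, 0], 0, 1],
    [[0.3, -3, 0], 0, 1]
  ]
}}

```text
time_s: 21.95
ee_pos: [501.1, -77.5, 102.0]
ee_rot: [180.0, 0.0, -0.1]
force: [0.9, 1.3, -1.6]
gripper_width: 50.0
gripper_force: 12.0
```

>>> {"api": "move_arm", "payload": {
  "plan": [
    [[0, -2, 0], 0, 1],
    [[0, -1, 0], 0, 1],
    [[0, 0, 0], 0, 1],
    [[0, 0, 0], 0, 1]
  ]
}}

```text
time_s: 22.35
ee_pos: [501.7, -104.1, 102.1]
ee_rot: [-180.0, 0.0, -0.1]
force: [1.0, -0.1, -0.6]
gripper_width: 49.5
gripper_force: 12.0
```

>>> {"api": "move_arm", "payload": {
  "plan": [
    [[0.1, -1, 0], 0, 1],
    [[0, 0, -2.5], 0, 1],
    [[0, 0, -2.5], 0, 1],
    [[0, 0, -1.5], 0, 1],
    [[0, 0, -0.5], 0, 1]
  ]
}}

```text
time_s: 22.85
ee_pos: [502.2, -113.9, 30.7]
ee_rot: [-180.0, 0.2, 0.0]
force: [0.4, -0.5, -0.7]
gripper_width: 49.8
gripper_force: 12.0
```

>>> {"api": "move_arm", "payload": {
  "plan": [
    [[0, 0, -0.2], 0, 1],
    [[0, 0, 0], 0, 1],
    [[0, 0, 0], 0, 1]
  ]
}}

```text
time_s: 23.15
ee_pos: [504.0, -114.7, 31.1]
ee_rot: [180.0, -0.1, -0.0]
force: [-0.4, 0.2, -0.0]
gripper_width: 50.0
gripper_force: 12.0
```

>>> {"api": "move_arm", "payload": {
  "plan": [
    [[0, 0, -0.1], 0, 1],
    [[0, 0, 0], 0, 1]
  ]
}}

```text
time_s: 23.35
ee_pos: [503.5, -114.6, 29.6]
ee_rot: [180.0, -0.0, -0.0]
force: [0.4, 0.9, -0.4]
gripper_width: 50.2
gripper_force: 12.0
```

>>> {"api": "move_arm", "payload": {
  "plan": [
    [[0, 0, -0.1], 0, 1],
    [[0, 0, 0], 0, 1]
  ]
}}

```text
time_s: 23.55
ee_pos: [503.2, -114.6, 28.3]
ee_rot: [180.0, -0.0, -0.0]
force: [-0.6, -0.0, -0.9]
gripper_width: 49.8
gripper_force: 12.0
```

>>> {"api": "move_arm", "payload": {
  "plan": [
    [[0, 0, -0.1], 0, 1],
    [[0, 0, 0], 0, 1]
  ]
}}

```text
time_s: 23.75
ee_pos: [503.4, -114.6, 27.3]
ee_rot: [180.0, -0.0, -0.0]
force: [0.8, 0.3, 0.9]
gripper_width: 50.3
gripper_force: 12.0
```

>>> {"api": "move_arm", "payload": {
  "plan": [
    [[0, 0, -0.1], 0, 1],
    [[0, 0, 0], 0, 1]
  ]
}}

```text
time_s: 23.95
ee_pos: [503.4, -114.6, 27.2]
ee_rot: [180.0, -0.0, -0.0]
force: [-1.6, 1.0, 8.3]
gripper_width: 49.8
gripper_force: 12.0
```

>>> {"api": "move_arm", "payload": {
  "plan": [
    [[0, 0, 0.08], 0, 1],
    [[0, 0, 0], 0, 0.3],
    [[0, 0, 0], 0, 0.2],
    [[0, 0, 0], 0, 0],
    [[0, 0, 0], 0, 0]
  ]
}}

```text
time_s: 24.45
ee_pos: [503.2, -114.5, 26.9]
ee_rot: [180.0, 0.0, -0.0]
force: [0.2, 0.4, 0.5]
gripper_width: 79.2
gripper_force: 0.0
```

>>> {"api": "move_arm", "payload": {
  "plan": [
    [[0, 0, 1], 0, 0],
    [[0, 0, 3], 0, 0],
    [[0, 0, 4], 0, 0],
    [[0, 2, 2], 0, 0],
    [[0.8, 4.3, 0], 0, 0]
  ]
}}

```text
time_s: 24.95
ee_pos: [513.5, -53.1, 131.3]
ee_rot: [179.9, -0.5, -0.3]
force: [1.9, 0.5, -0.5]
gripper_width: 91.0
gripper_force: 0.0
```

>>> {"api": "move_arm", "payload": {
  "plan": [
    [[0.9, 4.3, 0], 0, 0],
    [[0.9, 4.3, 0], 0, 0],
    [[0.9, 4.3, 0], 0, 0],
    [[0.9, 4.3, 0], 0, 0],
    [[0.9, 4.3, 0], 0, 0]
  ]
}}

```text
time_s: 25.45
ee_pos: [556.5, 165.3, 127.9]
ee_rot: [-180.0, -0.1, -0.0]
force: [0.9, -0.7, -0.0]
gripper_width: 90.8
gripper_force: 0.0
```

>>> {"api": "move_arm", "payload": {
  "plan": [
    [[0.9, 4.3, 0], 0, 0],
    [[0.9, 4.3, 0], 0, 0],
    [[0.9, 4.3, 0], 0, 0],
    [[0, 2, 0], 0, 0],
    [[0, 0, 0], 0, 0]
  ]
}}

```text
time_s: 25.95
ee_pos: [582.9, 314.8, 127.0]
ee_rot: [-180.0, -0.0, 0.1]
force: [0.3, -1.1, -0.4]
gripper_width: 91.2
gripper_force: 0.0
```

```bash
python3 - <<'E'
from h import *
for n in("top","side"):
    p=env.grab_frame(n); W=world(p)
    for c,b,r in((502,-234),(37,49),27),((501,-354),(37,54),27),((503,-114),(35,55),25.5):
        x=fit(W,c,b,r,45);d=np.hypot(W[...,0]-x[0][0],W[...,1]-x[0][1]); T=W[(d<15)&(W[...,2]>60)]; print(n,x,T.mean(0).round(1))
s=env.state();print(s["ee_pos"],s["ee_rot"])
E
```

```text
top (array([ 502.02238181, -232.7926235 ]), 38, np.float64(0.374516194480075)) [ 502.  -232.8   69.2]
top (array([ 500.41606928, -354.14513318]), 57, np.float64(0.44958302100908454)) [ 500.3 -353.3   72.9]
top (array([ 503.60853353, -113.60994826]), 65, np.float64(0.5487031114887653)) [ 503.2 -113.4   70.3]
side (array([ 502.62129077, -234.20075338]), 121, np.float64(0.9693779617554633)) [ 502.6 -234.    66.6]
side (array([ 500.68831637, -355.82064878]), 92, np.float64(1.3330847957121952)) [ 507.  -343.3   67. ]
side (array([ 504.128088  , -115.91776107]), 213, np.float64(1.10167960062968)) [ 501.9 -113.5   67.7]
[582.71438833 311.56100234 127.11076956] [ 1.79916870e+02  4.11043161e-02 -1.63775949e-02]
```

>>> {"api": "move_arm", "payload": {
  "plan": [
    [[0, -2.2, 0], 0, 0],
    [[0, 0, -2.5], 0, 0],
    [[0, 0, -3], 0, 0],
    [[0, 0, -2.5], 0, 0],
    [[0, 0, -1.5], 0, 0]
  ],
  "squeeze": 8
}}

```text
time_s: 26.55
ee_pos: [582.0, 287.3, 30.4]
ee_rot: [179.9, 0.2, -0.2]
force: [1.3, 0.8, -0.0]
gripper_width: 91.0
gripper_force: 0.0
```

>>> {"api": "move_arm", "payload": {
  "plan": [
    [[0, 0, -1.2], 0, 0],
    [[0, 0, -0.5], 0, 0],
    [[0, 0, 0], 0, 0],
    [[0, 0, 0], 0, 0],
    [[0, 0, 0], 0, 0]
  ]
}}

```text
time_s: 27.05
ee_pos: [583.9, 290.6, 16.1]
ee_rot: [-180.0, -0.1, -0.0]
force: [0.1, -0.2, -0.6]
gripper_width: 91.3
gripper_force: 0.0
```

>>> {"api": "move_arm", "payload": {
  "plan": [
    [[-0.1, 0, -0.5], 0, 0.2],
    [[0, 0, -0.3], 0, 0.4],
    [[0, 0, 0], 0, 0.5],
    [[0, 0, 0], 0, 0.55]
  ]
}}

```text
time_s: 27.45
ee_pos: [582.2, 290.5, 6.9]
ee_rot: [180.0, 0.0, -0.0]
force: [0.5, 0.4, -0.1]
gripper_width: 62.2
gripper_force: 0.0
```

>>> {"api": "move_arm", "payload": {
  "plan": [
    [[0, 0, 0], 0, 0.6],
    [[0, 0, 0], 0, 0.65],
    [[0, 0, 0], 0, 0.7],
    [[0, 0, 0], 0, 0.8],
    [[0, 0, 0], 0, 1]
  ]
}}

```text
time_s: 27.95
ee_pos: [582.3, 290.4, 7.1]
ee_rot: [180.0, -0.0, -0.0]
force: [-0.7, -0.5, -0.2]
gripper_width: 29.2
gripper_force: 8.0
```

>>> {"api": "move_arm", "payload": {
  "plan": [
    [[0, 0, 0], 0, 1],
    [[0, 0, 0], 0, 1],
    [[0, 0, 0], 0, 1]
  ]
}}

```text
time_s: 28.25
ee_pos: [582.3, 290.4, 7.1]
ee_rot: [180.0, -0.0, -0.0]
force: [-0.6, -0.1, 0.5]
gripper_width: 29.2
gripper_force: 8.0
```

>>> {"api": "move_arm", "payload": {
  "plan": [
    [[0, 0, 0.5], 0, 1],
    [[0, 0, 1.5], 0, 1],
    [[0, 0, 2.5], 0, 1],
    [[0, 0, 3], 0, 1],
    [[-0.4, -1.5, 3], 0, 1]
  ]
}}

```text
time_s: 28.75
ee_pos: [578.8, 276.8, 114.3]
ee_rot: [-179.9, -0.1, 0.0]
force: [0.1, -0.3, -0.2]
gripper_width: 29.4
gripper_force: 8.0
```

>>> {"api": "move_arm", "payload": {
  "plan": [
    [[-0.5, -3, 0.5], 0, 1],
    [[-0.7, -4, 0], 0, 1],
    [[-0.7, -4.3, 0], 0, 1],
    [[-0.7, -4.3, 0], 0, 1],
    [[-0.7, -4.3, 0], 0, 1]
  ]
}}

```text
time_s: 29.25
ee_pos: [545.2, 75.0, 118.5]
ee_rot: [-180.0, -0.1, -0.0]
force: [1.2, -1.4, 0.1]
gripper_width: 29.3
gripper_force: 8.0
```

>>> {"api": "move_arm", "payload": {
  "plan": [
    [[-0.7, -4.3, 0], 0, 1],
    [[-0.7, -4.3, 0], 0, 1],
    [[-0.7, -4.3, 0], 0, 1],
    [[-0.7, -4.3, 0], 0, 1],
    [[-0.7, -4.3, 0], 0, 1]
  ]
}}

```text
time_s: 29.75
ee_pos: [510.2, -140.3, 118.5]
ee_rot: [180.0, -0.1, -0.0]
force: [1.0, 0.3, 0.3]
gripper_width: 29.3
gripper_force: 8.0
```

>>> {"api": "move_arm", "payload": {
  "plan": [
    [[-0.5, -3.5, 0], 0, 1],
    [[-0.3, -3, 0], 0, 1],
    [[0, -2, 0], 0, 1],
    [[0, -1, 0], 0, 1],
    [[0, 0, 0], 0, 1]
  ]
}}

```text
time_s: 30.25
ee_pos: [502.5, -234.5, 117.8]
ee_rot: [180.0, -0.1, -0.1]
force: [-0.7, 0.2, -0.2]
gripper_width: 28.9
gripper_force: 8.0
```

>>> {"api": "move_arm", "payload": {
  "plan": [
    [[0, 0, 0], 0, 1],
    [[0, 0, 0], 0, 1]
  ]
}}

```text
time_s: 30.45
ee_pos: [502.3, -232.4, 117.2]
ee_rot: [-180.0, 0.0, 0.0]
force: [-1.0, 0.1, -0.0]
gripper_width: 29.2
gripper_force: 8.0
```

```bash
python3 - <<'E'
from h import *
p=env.grab_frame("side"); s=env.state();print(s["ee_pos"],s["ee_rot"])
W=world(p); e=s["ee_pos"]
f=p["frame"].astype(int); m=(f[...,0]>f[...,1]+60)&(f[...,0]>f[...,2]+20)&(np.hypot(W[...,0]-e[0],W[...,1]-e[1])<40)&(W[...,2]>90)
P=W[m];print(m.sum(),P.min(0),P.max(0),P.mean(0))
v,u=np.where(m); v0,u0=int(v.mean()),int(u.mean()); print(u0,v0)
cv2.imwrite("pics/s3c.png",cv2.resize(p["frame"][v0-70:v0+130,u0-100:u0+100,::-1],None,fx=3,fy=3))
E
```

```text
[ 502.35352409 -232.42975032  117.15336261] [-1.79988029e+02  6.49030589e-03  3.48867394e-02]
36 [ 487.01287032 -246.23889451  120.36062044] [ 499.44369803 -228.23532995  139.6937322 ] [ 490.71365102 -234.10345501  132.40513843]
412 175
```

View pics/s3c.png

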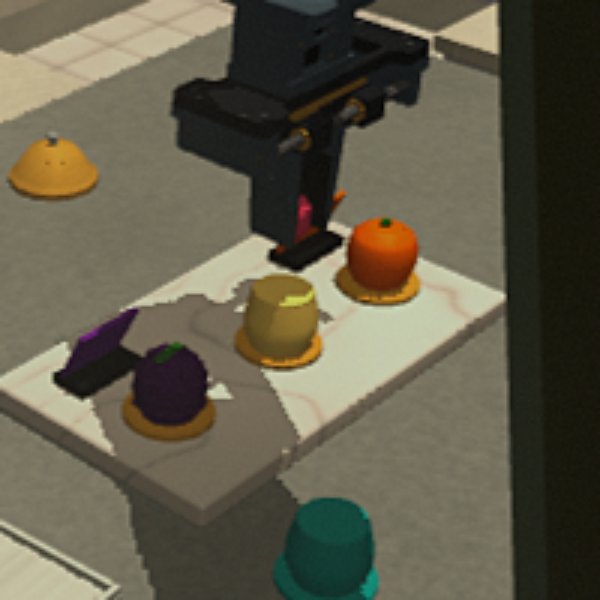

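>>> {"api": "move_arm", "payload": {
  "plan": [
    [[0, -0.1, -1], 0, 1],
    [[0, 0, -1.5], 0, 1],
    [[0, 0, -1.2], 0, 1],
    [[0, 0, -0.5], 0, 1],
    [[0, 0, 0], 0, 1]
  ]
}}

```text
time_s: 31.0
ee_pos: [501.7, -234.1, 73.9]
ee_rot: [-179.9, 0.1, -0.0]
force: [0.2, -0.3, 0.0]
gripper_width: 29.2
gripper_force: 8.0
```

>>> {"api": "move_arm", "payload": {
  "plan": [
    [[0, 0, 0], 0, 1],
    [[0, 0, 0], 0, 1]
  ]
}}

```text
time_s: 31.2
ee_pos: [502.7, -234.7, 75.5]
ee_rot: [180.0, -0.1, -0.0]
force: [0.6, 0.1, 0.6]
gripper_width: 29.3
gripper_force: 8.0
```

The orange, dome and berry stand in line behind the cards, and the truffle is held over the dome. I'm lowering it in small steps.

>>> {"api": "move_arm", "payload": {
  "plan": [
    [[0, 0.1, -0.2], 0, 1],
    [[0, 0, 0], 0, 1],
    [[0, 0, 0], 0, 1]
  ]
}}

```text
time_s: 31.5
ee_pos: [502.3, -233.5, 73.2]
ee_rot: [180.0, -0.0, -0.0]
force: [0.0, -0.4, -0.5]
gripper_width: 29.3
gripper_force: 8.0
```

>>> {"api": "move_arm", "payload": {
  "plan": [
    [[0, 0, -0.1], 0, 1],
    [[0, 0, 0], 0, 1],
    [[0, 0, 0], 0, 1]
  ]
}}

```text
time_s: 31.8
ee_pos: [502.3, -233.6, 72.0]
ee_rot: [180.0, 0.0, -0.0]
force: [0.2, 0.2, 0.3]
gripper_width: 29.5
gripper_force: 8.0
```

>>> {"api": "move_arm", "payload": {
  "plan": [
    [[0, 0, -0.1], 0, 1],
    [[0, 0, 0], 0, 1]
  ]
}}

```text
time_s: 32.0
ee_pos: [502.2, -233.5, 70.9]
ee_rot: [180.0, 0.0, -0.0]
force: [-0.3, -0.2, -0.6]
gripper_width: 29.4
gripper_force: 8.0
```

>>> {"api": "move_arm", "payload": {
  "plan": [
    [[0, 0, -0.1], 0, 1],
    [[0, 0, 0], 0, 1],
    [[0, 0, 0], 0, 1]
  ]
}}

```text
time_s: 32.3
ee_pos: [502.3, -233.6, 70.1]
ee_rot: [180.0, -0.0, -0.0]
force: [0.3, -0.1, -0.0]
gripper_width: 29.1
gripper_force: 8.0
```

>>> {"api": "move_arm", "payload": {
  "plan": [
    [[0, 0, -0.05], 0, 1],
    [[0, 0, 0], 0, 1],
    [[0, 0, 0], 0, 1]
  ]
}}

```text
time_s: 32.6
ee_pos: [502.4, -233.6, 70.0]
ee_rot: [180.0, -0.0, -0.0]
force: [-1.5, 0.8, 5.2]
gripper_width: 29.4
gripper_force: 8.0
```

>>> {"api": "move_arm", "payload": {
  "plan": [
    [[0, 0, 0.05], 0, 1],
    [[0, 0, 0], 0, 0.6],
    [[0, 0, 0], 0, 0.5],
    [[0, 0, 0], 0, 0.4],
    [[0, 0, 0], 0, 0.3]
  ]
}}

```text
time_s: 33.1
ee_pos: [502.2, -233.5, 69.8]
ee_rot: [-180.0, 0.0, -0.0]
force: [-0.6, 0.4, 0.2]
gripper_width: 57.7
gripper_force: 0.0
```

>>> {"api": "move_arm", "payload": {
  "plan": [
    [[0, 0, 0.5], 0, 0.3],
    [[0, 0, 1.5], 0, 0.3],
    [[0, 0, 3], 0, 0.3],
    [[0, 0, 4], 0, 0.3],
    [[0, 0, 4], 0, 0.3]
  ]
}}

```text
time_s: 33.6
ee_pos: [501.9, -233.4, 201.5]
ee_rot: [-180.0, 0.0, -0.0]
force: [1.1, 0.1, -0.3]
gripper_width: 63.6
gripper_force: 0.0
```

>>> {"api": "move_arm", "payload": {
  "plan": [
    [[-2, 3, 3], 0, 0.3],
    [[-2, 4, 0], 0, 0.3],
    [[-2, 4, 0], 0, 0.3],
    [[0, 2, 0], 0, 0.3],
    [[0, 0, 0], 0, 0.3]
  ]
}}

```text
time_s: 34.1
ee_pos: [441.6, -101.6, 230.8]
ee_rot: [-180.0, -0.1, 0.1]
force: [0.5, -0.3, 0.4]
gripper_width: 64.1
gripper_force: 0.0
```

```bash
python3 - <<'E'
from h import *
for n in("top","side"):
    p=env.grab_frame(n); W=world(p)
    for q,c,b,r,R in("dome",(502,-234),(37,49),27,45),("orange",(501,-354),(37,54),27,45),("berry",(503,-114),(35,55),25.5,45),("truffle",(502,-234),(76,89),15,25),("melon",*APP["melon"]):
        x=fit(W,c,b,r,R); print(n,q,x[0].round(1),x[1],x[2].round(1))
    d=np.hypot(W[...,0]-502,W[...,1]+234); T=W[(d<20)&(W[...,2]>92)]; print(T.mean(0).round(1),len(T))
    save(p,n+"4.png")
E
```

```text
top dome [ 502. -234.] 0 nan
top orange [ 501. -354.] 0 nan
top berry [ 503. -114.] 0 nan
top truffle [ 502. -234.] 0 nan
top melon [469.4 220.3] 144 2.0
[nan nan nan] 0
side dome [ 502.6 -234.8] 122 1.3
side orange [ 500.6 -355.6] 149 1.3
side berry [ 504.2 -115.9] 210 1.0
side truffle [ 502.8 -234.9] 87 1.3
side melon [471.4 215.6] 379 1.7
[ 501.3 -232.5   93.2] 34h.py:22: RuntimeWarning: Mean of empty slice.
  return s.x,len(P),np.abs(s.fun).mean()
  ret = ret.dtype.type(ret / rcount)
<stdin>:6: RuntimeWarning: Mean of empty slice.
  ret = um.true_divide(
```

View pics/side4.png

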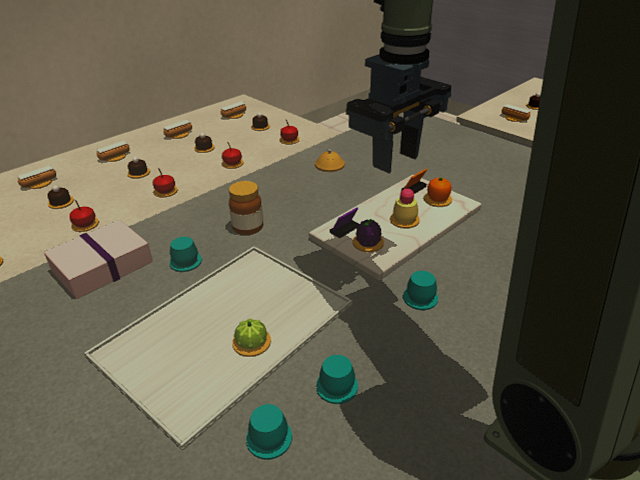

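The side view shows all the pieces in place: truffle on the dome at (406,195), orange (439,190), berry (368,235), melon (250,335) and jar (245,207), the last two undisturbed. The gripper is clear.

```bash
python3 -c "
from workcell import env
print(env.job_done())"
```

```text
the job is handed in; nothing more can be done
None
```

I handed the job in at about 34 s on the robot's clock. The last side view showed the orange, berry and dome upright behind the cards, the truffle within a millimetre of the dome's middle, and the melon and jar where they were. The arm hid the slab from the top camera in that last check, and the hand-in returned no verdict.

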